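Hold a bracket against the sprung fence of an assembly jig

ROBOT

A 6-joint arm with a two-finger parallel gripper is mounted at the origin on a cart in front of the work surface, level with it; the furniture and walls round the work are solid. World frame = base frame: x ahead of the robot, y to its left, z up, the work surface at z = 0. Lengths are in m, angles in degrees, forces in N, time in s.
With the tool pointing down it reaches from about 0.35 to 0.775 m from the base axis. Payload 7.3 kg.
Tool frame: the origin (TCP) lies midway between the tips of the shut fingers; the grasp point (between the pads) lies arm.pinch_z behind it (arm.pinch_z is the distance from the TCP to the grasp point, in m); z points along the fingers, y is the line along which they close (so a half turn about z gives the same grasp; the last joint's range is limited). The gripper opens to 92 mm and grips with 3 to 60 N. Pads are 19 mm wide; open, the fingers measure 130 mm over their backs; the gripper's body (75 mm by 190 mm) begins 47 mm behind the grasp point.
Start: joints at [-74.198, 19.595, 87.324, -0, 73.075, -8.365], TCP at [0.215, -0.479, 0.227] pointing down, gripper open.
Joint ranges: [-145.02, 145.02], [-44.19, 115.74], [2.07, 154.8], [-57.11, 237.11], [16.16, 152.29], [-177.93, 177.93]. Speed limits (degrees/s): [147.25, 147.25, 180, 180, 180, 180].

INTERFACE

Orientations are given as [roll, pitch, yaw] about the fixed x, y, z axes, in that order (R = Rz(yaw) Ry(pitch) Rx(roll)).
In Python, from bench import arm gives the robot as it stands.
- The arm moves only by the shell command python3 -m crank 'ROWS'. ROWS is JSON, a list of rows, each an object of numbers: "gripper": the finger opening in cm, from 0 to 9.18; "tx", "ty", "tz": the shift along the tool's x, y, z in cm; "spin": the turn about the tool's z in rad. In form: [{"gripper": .., "tx": .., "ty": .., "tz": .., "spin": ..}, ...]. A call has 1 to 10 rows; each row is the pose to reach, as a shift and turn from the pose commanded when the call began, along the tool's axes at that moment; what a row does not reach only later rows make up. A row lasts 1/10 s, in which the tool goes at most 50 mm and 8.59 degrees, less where a joint would pass 70% of its speed; a pose out of reach is approached as far as the arm can. A call with a gripper value outside its range is refused whole. The fingers move at their own pace and stop on an object; the grip force is fixed at half the most. Time passes only in rows, so rows that repeat a pose let the fingers close. It gives the time, the measured TCP pose, the force, the opening and the grip force at its end, in the units of the state.
- arm.get_obs(): the state, without advancing time (a new reading comes with each control period).
- arm.camera(name): name is "side" or "top" or "wrist"; returns the picture (384x512x3 uint8, red, green, blue); there is no depth.
- arm.camera_params(name): a dict with "fx", "fy", "cx", "cy" (pixels), "R" (3x3) and "t" (3): a world point X has camera coordinates R X + t. Camera axes: x right, y down, z forward; pixel columns grow to the right and rows downward; lengths in m; the calibration is good to about 2 mm. A picture is of the moment at which its call begins: read the wrist's pose just before it. camera_params takes no time and is no camera call; for the wrist camera it gives the pose at the moment of the call.
- arm.sign_off(): hands the job in; it is judged then, once.
The state is a dict: "time_s": time; "joints": joint angles; "joint_velocities": joint speeds; "tau": joint torques, N m; "tool_pos": TCP position; "eef_rot": TCP orientation; "contact_force": force on the tool from outside, world axes, zero at the start; "wrist_torque": the same for the moment, N m; "opening": finger opening in m; "grip_force": force on a finger pad.
Only numpy, scipy, OpenCV 4.12 (cv2) and the standard library are available. Lean on these libraries where they do the work, as an engineer would, in place of code of your own. Each camera call takes 0.05 s, during which the arm holds its last target. There are 200 camera calls.

TASK

Be a third hand for a colleague who will screw the wide bracket to the fence of the assembly jig. Stand the wide bracket on the jig's base plate with its back flat against the front of the sprung fence and its two ends in line with the fence's ends, then press it gently and straight back with about 10 N, until the fence's pointer stands between the two raised ridges of the scale, and never drive the fence to the end of its travel. Keep that push steady for at least three seconds and finish while still holding the bracket there; leave everything else, the narrow bracket included, where it is.

Things in the scene. Friction and masses are not known exactly. Their poses are not given: they have to be found in the camera images.
- wide_bracket: Loose aluminium angle bracket, 70 wide (y), 62 deep (x), 50 mm high, 0.11-0.22 kg, on its foot. Origin: underside, mid-width, 30 mm before its flat back; +x points to the back, z up. Back plate x 24 to 30 mm, 50 high; foot x -32 to 30 mm, 6 thick; central upright rib 14 mm thick along y (x -26 to 25 mm, top 46 mm high) to pinch from above, 28 mm free each side.
- bracket_back (a point): Point on the wide bracket: lower edge of its flat back face, midway across; axes as the bracket's.
- narrow_bracket: Loose aluminium bracket of the same form, but only 40 mm wide. Not needed: leave it. The two brackets lie one left and one right of the jig and may be swapped. Origin and axes as for the wide bracket.
- jig: Jig fixed to the desk: plywood base plate 220 (x) by 150 (y) by 12 mm, open at the front (-x). Origin: centre of its underside; +x from the front toward the fence and the wooden guide block behind it (120 mm wide, top 57 mm over the desk). Turned up to 0.35 rad. At y 53 to 63 mm beside the fence is the scale: a low aluminium rail with two raised ridges, tops 23 mm over the desk.
- fence_face (a point): Lower edge of the fence's front face, mid-width, level with the base plate's top; moves with the fence; axes as the jig's (push along +x). Unpressed: 20 mm in +x and 12 mm above the jig's origin. The fence is a wooden plate 70 wide, 14 thick, top 51 mm above the base plate; a small dark pointer sticks out low from its left (+y) end toward the scale.
- fence (a joint): How far the fence is pushed back along the jig's +x, m: 0 unpressed, 0.030 end of travel. A spring resists with 0.8 N per mm. The pointer is at the first ridge at 0.008 (6.4 N) and at the second at 0.018 (14.4 N); 0.0125 is 10 N.
- glue_stick: Glue stick standing upright, 24 mm across, 92 mm high, loose bystander behind to the left. Origin under its middle.
- clip_tin: Low round tin of paper clips, 70 mm across, 24 mm high, loose bystander behind to the right. Origin under its middle.
Things that resemble listed ones, but are neither listed nor needed, are in the scene too. Leave any blue, brown or red look-alike of the wide_bracket alone.

How it is judged (in metres and radians):
On the way:
1. the wide bracket is pressed squarely against the fence, in the band, for two seconds (value of joint fence between 0.007 and 0.019 m and contact force between wide_bracket and jig between 4 and 25 N and contact force between the fingers and wide_bracket above 2 N and contact force between the fingers and jig below 1 N and x of bracket_back in the frame of fence_face between -0.005 and 0.005 m and y of bracket_back in the frame of fence_face between -0.007 and 0.007 m and z of bracket_back in the frame of fence_face between -0.005 and 0.006 m and angle between the x axis of wide_bracket and the x axis of jig, either way round below 0.1 rad and angle between wide_bracket's own z axis and vertical below 0.1 rad), for 2 s.
At the end, for the whole second after the job is handed in: Wide bracket still held by the fingers against the fence: fence back 7 to 19 mm, bracket on jig 4 to 25 N, fingers on bracket over 2 N and off the jig; back on the fence and foot on the plate within 5 mm, ends in line within 7 mm, square and upright within 0.1 rad (all of step 1); the arm keeps its last pose, push and grip.
It fails at once if the fence was driven toward the end of its travel (over 27 mm) (value of joint fence above 0.027 m).
It fails at once if the narrow bracket or a loose bystander was disturbed (moved over 20 mm) (distance of any of narrow_bracket, glue_stick, clip_tin from where it was at the start of the episode above 0.02 m).
It also fails if it takes over 45 s, if anything falls off the work surface, if the arm or the gripper's body presses on something with over 40 N, if the wrist force passes 120 N, or if a joint passes its speed limit or range.

## Working session

There is one attempt and no reset: what is moved stays moved. The work goes in short steps, Python scripts to look and compute and a shell command to move; the robot and the scene stay as the last step left them, time stands still between calls to the robot, and variables do not carry over. Pictures are saved under pics/ and viewed, at most 10 in all, crops included, and the job is handed in when it is done.

```bash
mkdir -p pics; ls
python3 - <<'E'
from bench import arm
import cv2,numpy as np
print(arm.get_obs(),arm.pinch_z)
for n in ["top","side"]:
    im=arm.camera(n); cv2.imwrite(f"pics/{n}0.png",im[:,:,::-1]); p=arm.camera_params(n)
    print(n,{k:np.round(v,4).tolist() for k,v in p.items()})
E
```

```text
pics
{'time_s': 0.0, 'joints': array([-7.41955968e+01,  1.96366226e+01,  8.73791441e+01, -2.57616168e-03,
        7.30742023e+01, -8.36440237e+00]), 'joint_velocities': array([ 0.05209941, -0.02792658,  0.08210894,  0.07914606,  0.02043979,
        0.11970533]), 'tau': array([ 5.45005321e-06, -4.31244493e+01, -2.44225931e+01,  7.17272842e-02,
        5.58691949e-02, -1.20254103e-04]), 'tool_pos': array([ 0.21484673, -0.47856277,  0.22603162]), 'eef_rot': array([-1.79910630e+02, -1.06504545e-02,  2.41695492e+01]), 'contact_force': array([0.19066131, 0.12463055, 0.29278293]), 'wrist_torque': array([ 0.01910816, -0.03698601, -0.06187981]), 'grip_force': 0.0, 'opening': 0.09207666459591897} 0.0188
top {'fx': 481.7124, 'fy': 481.7124, 'cx': 258.6042, 'cy': 192.6798, 'R': [[0.0061, -1.0, 0.0024], [-0.9871, -0.0064, -0.1602], [0.1603, -0.0014, -0.9871]], 't': [-0.0971, 0.4875, 1.6868]}
side {'fx': 361.8847, 'fy': 361.8847, 'cx': 255.8537, 'cy': 189.7173, 'R': [[-0.9977, -0.0676, -0.0002], [-0.0375, 0.5558, -0.8305], [0.0563, -0.8285, -0.5571]], 't': [0.508, 0.0907, 1.0942]}
```

View pics/top0.png

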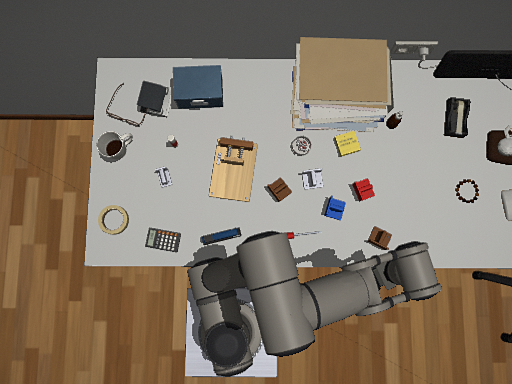

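View pics/side0.png

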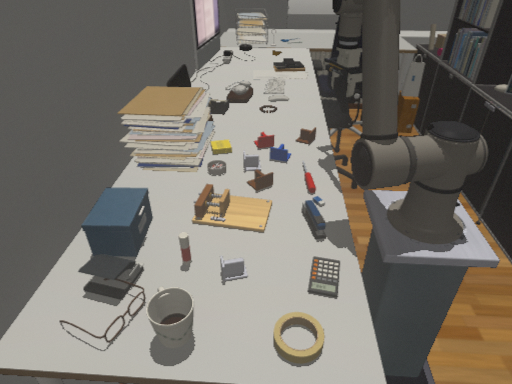

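The two aluminium (silver) candidates in the top view are at (164,177), left of the jig and narrow-looking, and (312,179), right of the jig and wider-looking. The blue, brown and red ones at (335,208), (279,189), (380,238) and (364,189) are look-alikes. I'll enlarge the area to confirm.

```bash
cat > h.py <<'E'
import numpy as np,cv2
from bench import arm
def ray(n,uv,z,p=None):
    p=p or arm.camera_params(n); R=np.array(p["R"]);t=np.array(p["t"])
    uv=np.atleast_2d(uv).astype(float)
    d=np.c_[(uv[:,0]-p["cx"])/p["fx"],(uv[:,1]-p["cy"])/p["fy"],np.ones(len(uv))]@R
    c=-R.T@t
    return c+d*((z-c[2])/d[:,2])[:,None]
def proj(n,X,p=None):
    p=p or arm.camera_params(n); q=np.atleast_2d(X)@np.array(p["R"]).T+np.array(p["t"])
    return np.c_[p["fx"]*q[:,0]/q[:,2]+p["cx"],p["fy"]*q[:,1]/q[:,2]+p["cy"]]
E
python3 - <<'E'
from h import *
im=cv2.imread("pics/top0.png"); c=im[128:212,150:340]
cv2.imwrite("pics/crop0.png",cv2.resize(c,None,fx=4.2,fy=4.2,interpolation=cv2.INTER_CUBIC))
for n,uv,z in [("narrow?",(164,177),.006),("wide?",(312,179),.006),("jig fl",(209,196),.012),("jig fr",(249,201),.012),("jig br",(257,144),.012),("jig bl",(219,140),.012),("tin",(301,146),.02),("glue",(172,141),.09),("brown",(279,189),.006),("blue",(335,208),.006)]:
    print(n,ray("top",uv,z)[0].round(3))
E
```

```text
narrow? [0.55  0.254 0.006]
wide? [ 0.546 -0.29   0.006]
jig fl [0.479 0.086 0.012]
jig fr [ 0.462 -0.059  0.012]
jig br [ 0.675 -0.087  0.012]
jig bl [0.689 0.054 0.012]
tin [ 0.666 -0.249  0.02 ]
glue [0.663 0.214 0.09 ]
brown [ 0.508 -0.169  0.006]
blue [ 0.439 -0.372  0.006]
```

View pics/crop0.png

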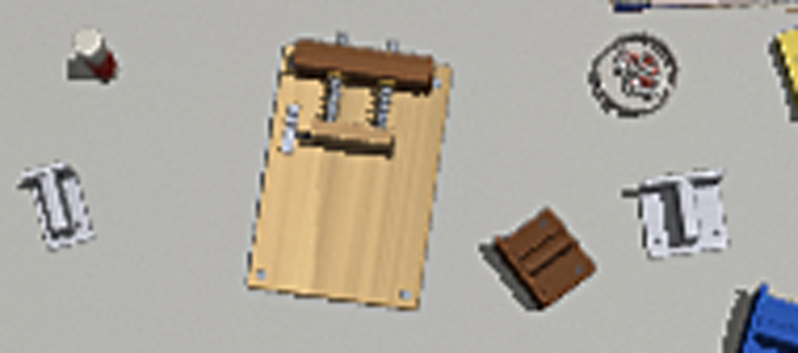

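The crop shows the silver bracket at the right (crop 680,212) is the wide one: it has a broad foot and a back plate about 82 px wide along its top edge. The left silver one (crop 57,205) is narrow. The brown and blue ones are look-alikes. I'm moving over the wide bracket to measure it with the wrist camera.

```bash
python3 -m crank '[{"gripper":9,"tx":5,"ty":-0.6,"tz":0,"spin":0.07},{"gripper":9,"tx":10,"ty":-1.2,"tz":0,"spin":0.14},{"gripper":9,"tx":14,"ty":-1.8,"tz":0,"spin":0.21},{"gripper":9,"tx":18.5,"ty":-2.4,"tz":0,"spin":0.21},{"gripper":9,"tx":23,"ty":-3,"tz":0,"spin":0.21},{"gripper":9,"tx":27,"ty":-3.5,"tz":0,"spin":0.21},{"gripper":9,"tx":31,"ty":-4,"tz":0,"spin":0.21},{"gripper":9,"tx":33,"ty":-4.6,"tz":0,"spin":0.21},{"gripper":9,"tx":33,"ty":-4.6,"tz":0,"spin":0.21},{"gripper":9,"tx":33,"ty":-4.6,"tz":0,"spin":0.21}]'
python3 - <<'E'
from h import *
o=arm.get_obs();p=arm.camera_params("wrist")
im=arm.camera("wrist");cv2.imwrite("pics/w1.png",im[:,:,::-1])
np.save("w1.npy",p,allow_pickle=True)
im=arm.camera("top");cv2.imwrite("pics/top1.png",im[:,:,::-1])
print(o["tool_pos"],o["eef_rot"],{k:np.round(v,4).tolist() for k,v in p.items()})
E
```

```text
time_s: 1.1
tool_pos: [0.4969, -0.3017, 0.2262]
eef_rot: [-180.0, 0.1, 12.2]
contact_force: [0.5, -0.1, -0.1]
opening: 0.0901
grip_force: 0.0
[ 0.49694559 -0.30169887  0.22621064] [-1.79970406e+02  6.20919861e-02  1.21974663e+01] {'fx': 301.1616, 'fy': 301.1616, 'cx': 259.8074, 'cy': 191.1215, 'R': [[0.211, -0.9775, 0.0002], [-0.9359, -0.2019, 0.2886], [-0.282, -0.061, -0.9575]], 't': [-0.3985, 0.3684, 0.5117]}
```

View pics/w1.png

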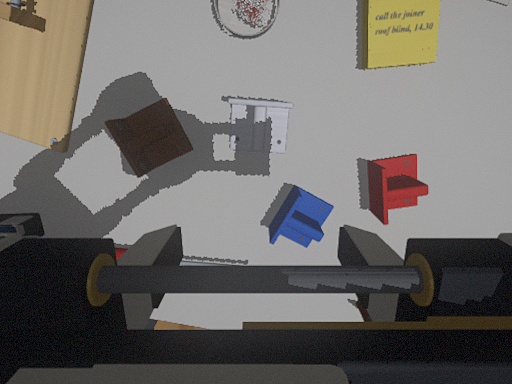

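The wrist view shows the wide bracket at about (260,125). Its back plate's top edge runs from (228,98) to (293,104) and its foot's front right corner is near (285,153). I'll enlarge it to read the corners.

Run:
```python
from h import *
im=cv2.imread("pics/w1.png")[85:175,210:310]
im=cv2.LUT(im,np.clip(255*(np.arange(256)/255)**.6,0,255).astype(np.uint8))
cv2.imwrite("pics/crop1.png",cv2.resize(im,None,fx=6,fy=6,interpolation=cv2.INTER_CUBIC))
```

```text
(no output)
```

View pics/crop1.png

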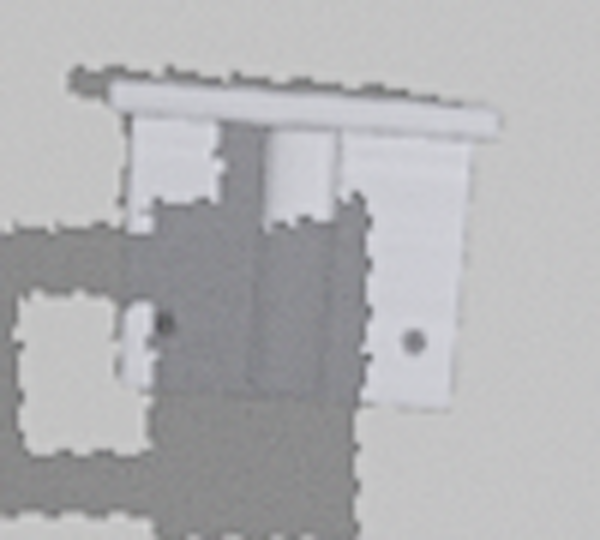

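Corners in the enlarged crop: the back plate's top edge runs from (110,82) to (500,108), its front from (115,110) to (497,138), and the foot's front edge from (122,388) to (450,408). Next I'll work out the pose.

Run:
```python
from h import *
p=np.load("w1.npy",allow_pickle=True).item()
c=lambda L:np.array(L)/6-.42+[210,85]
top=ray("",c([(110,82),(500,108),(497,138),(115,110)]),.050,p)
ft=ray("",c([(122,388),(450,408)]),.006,p)
print(top.round(4),ft.round(4))
a=top[0]-top[1]; b=top[3]-top[2]; f=ft[0]-ft[1]
for v in(a,b,f): print(np.linalg.norm(v),np.degrees(np.arctan2(-v[0],v[1])))
bm=(top[0]+top[1])/2; fm=ft.mean(0)
print("depth",np.linalg.norm((bm-fm)[:2]))
yaw=np.arctan2(-(a+b+f)[0],(a+b+f)[1]); u=np.array([np.cos(yaw),np.sin(yaw)])
o1=bm[:2]-.03*u;o2=fm[:2]+.032*u
print(np.degrees(yaw),o1,o2)
T=np.array([.49694559,-.30169887]);th=np.radians(12.2)
d=(o1+o2)/2-T
print("tx,ty cm",100*d@[np.cos(th),np.sin(th)],100*d@[np.sin(th),-np.cos(th)])
R=np.array(p["R"]);print("cam",-R.T@p["t"])
```

```text
[[ 0.5682 -0.2505  0.05  ]
 [ 0.5785 -0.3188  0.05  ]
 [ 0.5734 -0.3196  0.05  ]
 [ 0.5637 -0.2522  0.05  ]] [[ 0.5078 -0.2597  0.006 ]
 [ 0.5182 -0.3278  0.006 ]]
0.06910734549609274 8.526542010364283
0.06802263728124622 8.146456624762813
0.06895601228957744 8.673487895371476
depth 0.061018042669578956
8.450255643917973 [ 0.54366405 -0.28908201] [ 0.54464933 -0.28903129]
tx,ty cm 4.881649400825962 -0.2379829405036601
cam [ 0.57323541 -0.28391125  0.38370722]
```

```bash
python3 -m crank '[{"gripper":6,"tx":2.5,"ty":-0.2,"tz":0,"spin":0.065},{"gripper":6,"tx":4.8,"ty":-0.2,"tz":2,"spin":0.065},{"gripper":6,"tx":4.8,"ty":-0.2,"tz":6,"spin":0.065},{"gripper":6,"tx":4.8,"ty":-0.2,"tz":10,"spin":0.065},{"gripper":6,"tx":4.8,"ty":-0.2,"tz":14,"spin":0.065},{"gripper":6,"tx":4.8,"ty":-0.2,"tz":17,"spin":0.065},{"gripper":6,"tx":4.8,"ty":-0.2,"tz":19,"spin":0.065},{"gripper":6,"tx":4.8,"ty":-0.2,"tz":20.5,"spin":0.065},{"gripper":6,"tx":4.8,"ty":-0.2,"tz":21.2,"spin":0.065},{"gripper":6,"tx":4.8,"ty":-0.2,"tz":21.2,"spin":0.065}]'
python3 -m crank '[{"gripper":3,"tx":0,"ty":0,"tz":0,"spin":0},{"gripper":2,"tx":0,"ty":0,"tz":0,"spin":0},{"gripper":1,"tx":0,"ty":0,"tz":0,"spin":0},{"gripper":0.5,"tx":0,"ty":0,"tz":0,"spin":0},{"gripper":0.5,"tx":0,"ty":0,"tz":0,"spin":0},{"gripper":0.5,"tx":0,"ty":0,"tz":0,"spin":0},{"gripper":0.5,"tx":0,"ty":0,"tz":0,"spin":0},{"gripper":0.5,"tx":0,"ty":0,"tz":0,"spin":0},{"gripper":0.5,"tx":0,"ty":0,"tz":0,"spin":0},{"gripper":0.5,"tx":0,"ty":0,"tz":0,"spin":0}]'
```

```text
time_s: 2.2
tool_pos: [0.5432, -0.2903, 0.0144]
eef_rot: [-180.0, 0.0, 8.4]
contact_force: [-0.4, -0.2, 0.3]
opening: 0.06
grip_force: 0.0
time_s: 3.2
tool_pos: [0.5438, -0.2899, 0.0148]
eef_rot: [180.0, -0.0, 8.4]
contact_force: [-0.0, -0.1, 0.9]
opening: 0.0139
grip_force: 30.0
```

```bash
python3 -m crank '[{"gripper":0.5,"tx":0,"ty":0,"tz":-2,"spin":0},{"gripper":0.5,"tx":0,"ty":0,"tz":-6,"spin":0},{"gripper":0.5,"tx":0,"ty":0,"tz":-10,"spin":0},{"gripper":0.5,"tx":0,"ty":-2,"tz":-14,"spin":0},{"gripper":0.5,"tx":0,"ty":-6,"tz":-17,"spin":0.05},{"gripper":0.5,"tx":-0.5,"ty":-10.5,"tz":-17,"spin":0.1},{"gripper":0.5,"tx":-1,"ty":-15,"tz":-17,"spin":0.15},{"gripper":0.5,"tx":-1.5,"ty":-19.5,"tz":-17,"spin":0.2},{"gripper":0.5,"tx":-2,"ty":-24,"tz":-17,"spin":0.25},{"gripper":0.5,"tx":-2.1,"ty":-28,"tz":-17,"spin":0.277}]'
python3 -m crank '[{"gripper":0.5,"tx":0,"ty":-1,"tz":0,"spin":0},{"gripper":0.5,"tx":0,"ty":-1.6,"tz":0,"spin":0},{"gripper":0.5,"tx":0,"ty":-1.6,"tz":0,"spin":0},{"gripper":0.5,"tx":0,"ty":-1.6,"tz":0,"spin":0}]'
python3 - <<'E'
from h import *
o=arm.get_obs();p=arm.camera_params("wrist");np.save("w2.npy",p,allow_pickle=True)
im=arm.camera("wrist");cv2.imwrite("pics/w2.png",im[:,:,::-1])
cv2.imwrite("pics/w2b.png",cv2.resize(im[:,:,::-1],None,fx=1.5625,fy=1.5625,interpolation=cv2.INTER_CUBIC))
print(o["tool_pos"],o["eef_rot"],o["contact_force"],o["opening"])
E
```

```text
time_s: 4.2
tool_pos: [0.4806, -0.014, 0.1845]
eef_rot: [-180.0, 0.1, -7.6]
contact_force: [1.4, 0.5, -0.5]
opening: 0.0136
grip_force: 30.0
time_s: 4.6
tool_pos: [0.4844, -0.0011, 0.1845]
eef_rot: [180.0, 0.0, -7.5]
contact_force: [0.1, -0.0, -1.7]
opening: 0.0136
grip_force: 30.0
[ 0.48438699 -0.0011225   0.18448858] [ 1.79973344e+02  7.70918279e-03 -7.50168097e+00] [ 0.06873552 -0.00508705 -1.67312416] 0.013584965838892713
```

View pics/w2b.png

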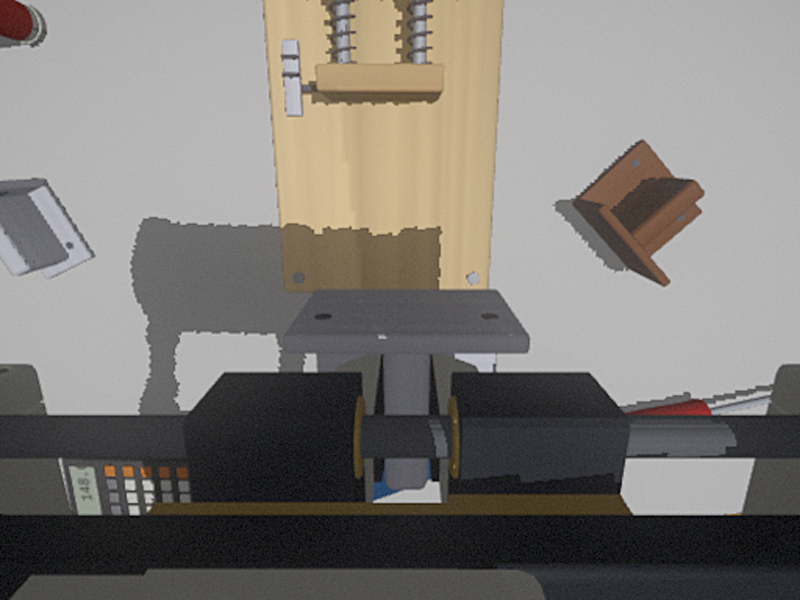

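The wrist view (at 1.56×) shows the fence's top front edge from (317,93) to (443,93). The plate's left edge runs from (265,0) to (285,289) and its right edge from (503,0) to (488,289). The held bracket's lower back edge runs from (312,290) to (497,290).

Run:
```python
from h import *
p=np.load("w2.npy",allow_pickle=True).item()
S=lambda L:(np.array(L)+.5)/1.5625-.5
ang=lambda v:np.degrees(np.arctan2(-v[0],v[1]))
ff=ray("",S([(317,93),(443,93)]),.063,p); fb=ray("",S([(317,65),(443,64)]),.063,p)
pl=ray("",S([(265,0),(285,289),(503,0),(488,289)]),.012,p)
print("fence",ff.round(4),fb.round(4),np.linalg.norm(ff[0]-ff[1]),ang(ff[0]-ff[1]),ang(fb[0]-fb[1]))
print("plate",pl.round(4));
for a,b in((0,1),(2,3)): v=pl[a]-pl[b];print("yaw",np.degrees(np.arctan2(v[1],v[0])))
T=np.array([.4844,-.0011]);th=np.radians(-7.5);X=np.array([np.cos(th),np.sin(th)]);Y=np.array([np.sin(th),-np.cos(th)])
bb=ray("",S([(312,290),(497,290)]),.1845-.0148,p);
print("brk",bb.round(4),np.linalg.norm(bb[0]-bb[1]),ang(bb[0]-bb[1]))
for n,q in(("fence front",ff.mean(0)),("fence back",fb.mean(0)),("brk back",bb.mean(0)),("plate L0",pl[0]),("R0",pl[2]),("L1",pl[1]),("R1",pl[3])):
    d=q[:2]-T; print(n,"tx %.2f ty %.2f cm"%(100*d@X,100*d@Y))
```

```text
fence [[ 0.6016  0.0339  0.063 ]
 [ 0.5926 -0.0345  0.063 ]] [[ 0.6153  0.0313  0.063 ]
 [ 0.6069 -0.0361  0.063 ]] 0.06896008580312339 -7.513311713019524 -7.097191551287712
plate [[ 0.665   0.0638  0.012 ]
 [ 0.4824  0.0893  0.012 ]
 [ 0.6459 -0.0813  0.012 ]
 [ 0.463  -0.0572  0.012 ]]
yaw -7.94075748265033
yaw -7.526013822750868
brk [[ 0.5185  0.0319  0.1697]
 [ 0.5093 -0.0379  0.1697]] 0.07036031106119806 -7.538030757953845
fence front tx 11.16 ty -1.55 cm
fence back tx 12.58 ty -1.53 cm
brk back tx 2.95 ty -0.19 cm
plate L0 tx 17.06 ty -8.79 cm
R0 tx 17.06 ty 5.85 cm
L1 tx -1.38 ty -8.93 cm
R1 tx -1.39 ty 5.84 cm
```

```bash
python3 -m crank '[{"gripper":0.5,"tx":2.5,"ty":-0.7,"tz":1,"spin":0},{"gripper":0.5,"tx":5,"ty":-1.35,"tz":4,"spin":0},{"gripper":0.5,"tx":6.5,"ty":-1.35,"tz":8,"spin":0},{"gripper":0.5,"tx":6.5,"ty":-1.35,"tz":11,"spin":0},{"gripper":0.5,"tx":6.5,"ty":-1.35,"tz":13.5,"spin":0},{"gripper":0.5,"tx":6.5,"ty":-1.35,"tz":14.5,"spin":0},{"gripper":0.5,"tx":6.5,"ty":-1.35,"tz":15.2,"spin":0},{"gripper":0.5,"tx":6.5,"ty":-1.35,"tz":15.6,"spin":0},{"gripper":0.5,"tx":6.5,"ty":-1.35,"tz":15.6,"spin":0},{"gripper":0.5,"tx":6.5,"ty":-1.35,"tz":15.6,"spin":0}]'
python3 - <<'E'
from h import *
o=arm.get_obs();p=arm.camera_params("wrist");np.save("w3.npy",p,allow_pickle=True)
im=arm.camera("wrist");cv2.imwrite("pics/w3.png",im[:,:,::-1])
cv2.imwrite("pics/w3b.png",cv2.resize(im[0:200,130:390,::-1],None,fx=3,fy=3,interpolation=cv2.INTER_CUBIC))
print(o["tool_pos"],o["eef_rot"],o["contact_force"],o["opening"])
E
```

```text
time_s: 5.65
tool_pos: [0.551, 0.0047, 0.0298]
eef_rot: [180.0, -0.1, -7.5]
contact_force: [-0.1, 0.3, -1.0]
opening: 0.0138
grip_force: 30.0
[0.55097296 0.00470443 0.02976031] [ 1.79994061e+02 -1.15171991e-01 -7.46001336e+00] [-0.07750742  0.27997978 -1.04618486] 0.013839760776202598
```

View pics/w3b.png

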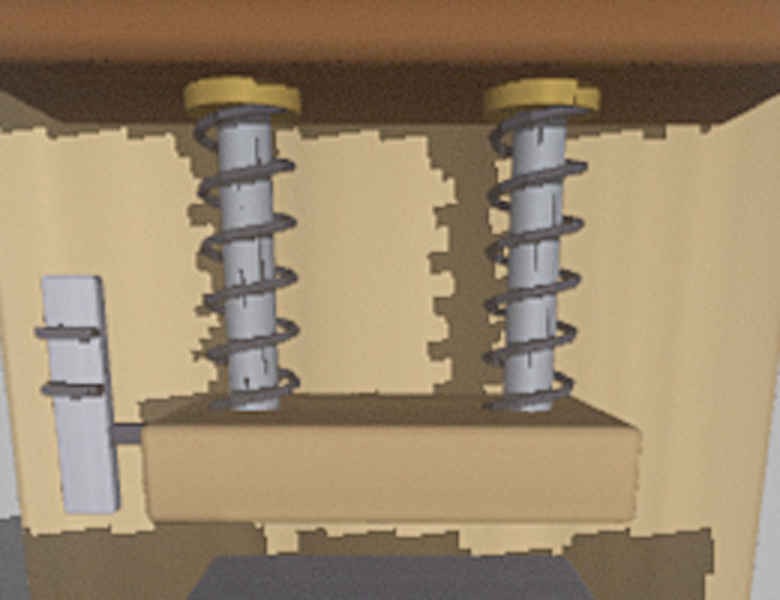

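The crop shows the fence's top front edge from (145,521) to (637,521) and the bracket's lower back edge from about (215,556) to (568,556), with the pointer at row 432 and the ridges at rows 388 and 332. Next I'll check alignment and height.

Run:
```python
from h import *
p=np.load("w3.npy",allow_pickle=True).item()
S=lambda L:(np.array(L)+.5)/3-.5+[130,0]
T=np.array([.5510,.0047]);th=np.radians(-7.46);X=np.array([np.cos(th),np.sin(th)]);Y=np.array([np.sin(th),-np.cos(th)])
for n,L,z in(("fence",[(145,521),(637,521)],.063),("brk",[(215,556),(568,556)],.015)):
    q=ray("",S(L),z,p);d=q[:,:2]-T;print(n,(100*d@X).round(2),(100*d@Y).round(2),np.linalg.norm(q[0]-q[1]))
```

```text
fence [4.81 4.81] [-3.6   3.35] 0.06951582865652958
brk [2.98 2.97] [-3.6   3.39] 0.06989819418115521
```

Alignment is within 0.5 mm. I'm lowering onto the plate, then approaching.

```bash
python3 -m crank '[{"gripper":0.5,"tx":0,"ty":0,"tz":0.1,"spin":0},{"gripper":0.5,"tx":0,"ty":0,"tz":0.2,"spin":0},{"gripper":0.5,"tx":0,"ty":0,"tz":0.2,"spin":0},{"gripper":0.5,"tx":0,"ty":0,"tz":0.2,"spin":0}]'
python3 -m crank '[{"gripper":0.5,"tx":0.4,"ty":0,"tz":0,"spin":0},{"gripper":0.5,"tx":0.8,"ty":0,"tz":0,"spin":0},{"gripper":0.5,"tx":1.2,"ty":0,"tz":0,"spin":0},{"gripper":0.5,"tx":1.4,"ty":0,"tz":0,"spin":0},{"gripper":0.5,"tx":1.4,"ty":0,"tz":0,"spin":0},{"gripper":0.5,"tx":1.4,"ty":0,"tz":0,"spin":0}]'
```

```text
time_s: 6.1
tool_pos: [0.5504, 0.0048, 0.0269]
eef_rot: [180.0, -0.0, -7.5]
contact_force: [-0.1, 0.1, 0.1]
opening: 0.0139
grip_force: 30.0
time_s: 6.7
tool_pos: [0.5645, 0.003, 0.0269]
eef_rot: [180.0, -0.0, -7.5]
contact_force: [-1.7, -0.6, 3.1]
opening: 0.0136
grip_force: 30.0
```

```bash
python3 -m crank '[{"gripper":0.5,"tx":0.2,"ty":0,"tz":-0.05,"spin":0},{"gripper":0.5,"tx":0.4,"ty":0,"tz":-0.05,"spin":0},{"gripper":0.5,"tx":0.6,"ty":0,"tz":-0.05,"spin":0},{"gripper":0.5,"tx":0.8,"ty":0,"tz":-0.05,"spin":0},{"gripper":0.5,"tx":1.0,"ty":0,"tz":-0.05,"spin":0},{"gripper":0.5,"tx":1.2,"ty":0,"tz":-0.05,"spin":0},{"gripper":0.5,"tx":1.2,"ty":0,"tz":-0.05,"spin":0},{"gripper":0.5,"tx":1.2,"ty":0,"tz":-0.05,"spin":0}]'
```

```text
time_s: 7.5
tool_pos: [0.5751, 0.0016, 0.0269]
eef_rot: [180.0, 0.1, -7.5]
contact_force: [-5.1, 0.4, 1.3]
opening: 0.0141
grip_force: 30.0
```

```bash
python3 -m crank '[{"gripper":0.5,"tx":0.15,"ty":0,"tz":0,"spin":0},{"gripper":0.5,"tx":0.3,"ty":0,"tz":0,"spin":0},{"gripper":0.5,"tx":0.45,"ty":0,"tz":0,"spin":0},{"gripper":0.5,"tx":0.6,"ty":0,"tz":0,"spin":0},{"gripper":0.5,"tx":0.6,"ty":0,"tz":0,"spin":0},{"gripper":0.5,"tx":0.6,"ty":0,"tz":0,"spin":0},{"gripper":0.5,"tx":0.6,"ty":0,"tz":0,"spin":0},{"gripper":0.5,"tx":0.6,"ty":0,"tz":0,"spin":0}]'
python3 - <<'E'
from h import *
o=arm.get_obs();p=arm.camera_params("wrist");np.save("w4.npy",p,allow_pickle=True)
im=arm.camera("wrist");cv2.imwrite("pics/w4.png",im[:,:,::-1])
cv2.imwrite("pics/w4b.png",cv2.resize(im[0:200,130:390,::-1],None,fx=3,fy=3,interpolation=cv2.INTER_CUBIC))
print(o["tool_pos"],o["eef_rot"],o["contact_force"],o["wrist_torque"],o["opening"])
E
```

```text
time_s: 8.3
tool_pos: [0.5799, 0.0009, 0.0269]
eef_rot: [180.0, 0.3, -7.5]
contact_force: [-9.8, 0.1, 4.5]
opening: 0.0139
grip_force: 30.0
[0.57991106 0.00094225 0.02693861] [179.98594892   0.26608145  -7.45237298] [-9.76707645  0.05150731  4.48456577] [ 0.13457512  1.2854274  -0.07578092] 0.013929880149228387
```

View pics/w4b.png

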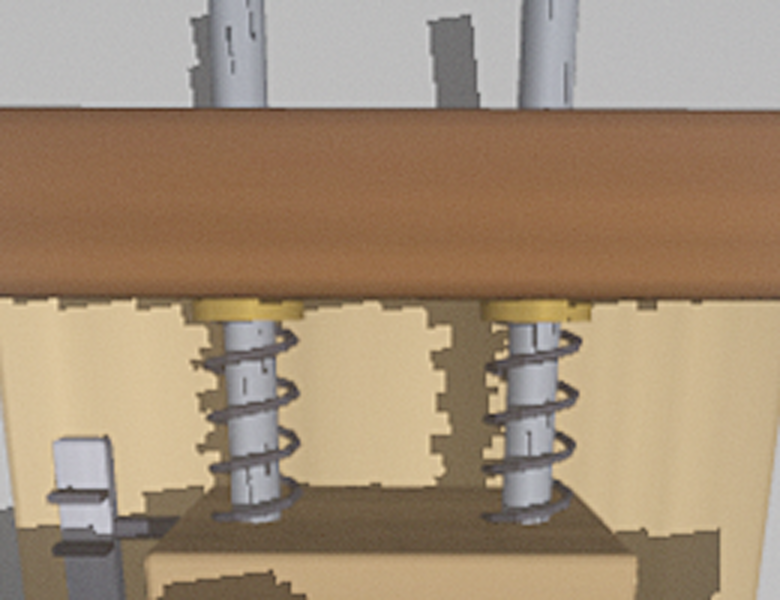

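The pointer (row 527) stands between the first ridge (548) and the second (496), which is about 12 mm. I'm holding steady.

```bash
H='x'; python3 -m crank '[{"gripper":0.5,"tx":0,"ty":0,"tz":0,"spin":0},{"gripper":0.5,"tx":0,"ty":0,"tz":0,"spin":0},{"gripper":0.5,"tx":0,"ty":0,"tz":0,"spin":0},{"gripper":0.5,"tx":0,"ty":0,"tz":0,"spin":0},{"gripper":0.5,"tx":0,"ty":0,"tz":0,"spin":0},{"gripper":0.5,"tx":0,"ty":0,"tz":0,"spin":0},{"gripper":0.5,"tx":0,"ty":0,"tz":0,"spin":0},{"gripper":0.5,"tx":0,"ty":0,"tz":0,"spin":0},{"gripper":0.5,"tx":0,"ty":0,"tz":0,"spin":0},{"gripper":0.5,"tx":0,"ty":0,"tz":0,"spin":0}]'
python3 - <<'E'
from h import *
im=arm.camera("wrist")[130:290,120:400,::-1]
im=cv2.LUT(np.ascontiguousarray(im),np.clip(255*(np.arange(256)/255)**.6,0,255).astype(np.uint8))
cv2.imwrite("pics/w5.png",cv2.resize(im,None,fx=2.8,fy=2.8,interpolation=cv2.INTER_CUBIC))
E
```

```text
time_s: 9.35
tool_pos: [0.5799, 0.001, 0.0269]
eef_rot: [180.0, 0.3, -7.5]
contact_force: [-10.7, 1.2, 4.8]
opening: 0.014
grip_force: 30.0
```

View pics/w5.png

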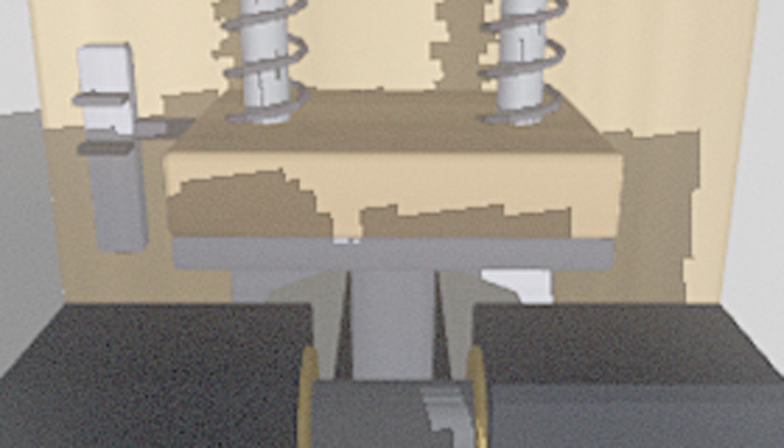

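The crop shows the bracket's top (172–613, rows 238–268) flush, parallel and centred on the fence's front edge (167–620, row 238), and the pointer sits between the ridges. I'll hold for 3 more seconds and hand in.

```bash
python3 -m crank '[{"gripper":0.5,"tx":0,"ty":0,"tz":0,"spin":0},{"gripper":0.5,"tx":0,"ty":0,"tz":0,"spin":0},{"gripper":0.5,"tx":0,"ty":0,"tz":0,"spin":0},{"gripper":0.5,"tx":0,"ty":0,"tz":0,"spin":0},{"gripper":0.5,"tx":0,"ty":0,"tz":0,"spin":0},{"gripper":0.5,"tx":0,"ty":0,"tz":0,"spin":0},{"gripper":0.5,"tx":0,"ty":0,"tz":0,"spin":0},{"gripper":0.5,"tx":0,"ty":0,"tz":0,"spin":0},{"gripper":0.5,"tx":0,"ty":0,"tz":0,"spin":0},{"gripper":0.5,"tx":0,"ty":0,"tz":0,"spin":0}]' >/dev/null
python3 -m crank '[{"gripper":0.5,"tx":0,"ty":0,"tz":0,"spin":0},{"gripper":0.5,"tx":0,"ty":0,"tz":0,"spin":0},{"gripper":0.5,"tx":0,"ty":0,"tz":0,"spin":0},{"gripper":0.5,"tx":0,"ty":0,"tz":0,"spin":0},{"gripper":0.5,"tx":0,"ty":0,"tz":0,"spin":0},{"gripper":0.5,"tx":0,"ty":0,"tz":0,"spin":0},{"gripper":0.5,"tx":0,"ty":0,"tz":0,"spin":0},{"gripper":0.5,"tx":0,"ty":0,"tz":0,"spin":0},{"gripper":0.5,"tx":0,"ty":0,"tz":0,"spin":0},{"gripper":0.5,"tx":0,"ty":0,"tz":0,"spin":0}]' >/dev/null
python3 -m crank '[{"gripper":0.5,"tx":0,"ty":0,"tz":0,"spin":0},{"gripper":0.5,"tx":0,"ty":0,"tz":0,"spin":0},{"gripper":0.5,"tx":0,"ty":0,"tz":0,"spin":0},{"gripper":0.5,"tx":0,"ty":0,"tz":0,"spin":0},{"gripper":0.5,"tx":0,"ty":0,"tz":0,"spin":0},{"gripper":0.5,"tx":0,"ty":0,"tz":0,"spin":0},{"gripper":0.5,"tx":0,"ty":0,"tz":0,"spin":0},{"gripper":0.5,"tx":0,"ty":0,"tz":0,"spin":0},{"gripper":0.5,"tx":0,"ty":0,"tz":0,"spin":0},{"gripper":0.5,"tx":0,"ty":0,"tz":0,"spin":0}]'
python3 -c "from bench import arm; print(arm.sign_off())"
```

```text
time_s: 12.4
tool_pos: [0.5799, 0.001, 0.0269]
eef_rot: [180.0, 0.3, -7.5]
contact_force: [-8.9, 0.1, 4.5]
opening: 0.014
grip_force: 30.0
the job is handed in; nothing more can be done
None
```

The wide bracket is held square against the fence with a measured push of about 9–11 N, the pointer stood between the two ridges (about 12 mm) when last checked, the push was held for over 4 s, and the job was handed in at 12.4 s.

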